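# Find the hanger block whose bush takes the pin gauge, and put it in the drawer

## Robot

A 7-joint arm with a two-finger parallel gripper is mounted at the origin on the work surface. World frame = base frame: x ahead of the robot, y to its left, z up, the work surface at z = 0. Lengths are in m, angles in rad, forces in N, time in s.
With the tool pointing down it reaches from about 0.425 to 1.025 m from the base axis. Payload 9.4 kg.
Tool frame: the origin (TCP) lies midway between the tips of the shut fingers; the grasp point (between the pads) lies 19 mm behind it (manip.grip_depth is the distance from the TCP to the grasp point, in m); z points along the fingers, y is the direction in which the jaws open and shut (so a half turn about z gives the same grasp; the last joint's range is limited). The gripper opens to 85 mm and grips with 20 to 120 N. Pads are 22 mm wide; open, the fingers measure 114 mm over their backs; the gripper's body (76 mm by 85 mm) begins 54 mm behind the grasp point. The pads swing forward as they close: fully open they stand 13 mm farther back than shut.
Start: joints at [-1.229, 0.599, -0.003, 1.599, 0.002, 0.943, -0.08], TCP at [0.295, 0.662, 0.197] pointing down, gripper open.
Joint ranges: [-2.57, 2.57], [-0.35, 1.97], [-1.29, 1.29], [0.11, 2.56], [-1.05, 4.19], [0.11, 1.86], [-2.63, 2.63]. Speed limits (rad/s): [2.22, 2.22, 3.01, 3.01, 3.14, 3.14, 3.14].

## Interface

Orientations are given as a unit quaternion [x, y, z, w].
In Python, from plant import manip gives the robot as it stands.
- The arm moves only by the tool drive_tool, never from a script. Its argument "series" is a list of rows, each a list of 6 numbers: the shift along the world's x, y, z in m, then the turn, a rotation vector about the world's x, y, z in rad. A call has 1 to 10 rows; each row is the pose to reach, as a shift and turn from the pose commanded when the call began; what a row does not reach only later rows make up. A row lasts 1/10 s, in which the tool goes at most 50 mm and 8.59 degrees, less where a joint would pass 70% of its speed; a pose out of reach is approached as far as the arm can. A call with a gripper value outside its range is refused whole. "grip" is the closure, from 0 (fully open) to 1 (shut), set as the call begins (left out, the last holds). The fingers move at their own pace and stop on an object; "grip_force" is the grip in N (left out, the last holds). Time passes only in rows, so rows that repeat a pose let the fingers close. It gives the time, the measured TCP pose, the force and the opening at its end, in the units of the state.
- manip.read_state(): the state, without advancing time (a new reading comes with each control period).
- manip.read_camera(name): name is "side" or "top"; returns a dict with "img" (480x640x3 uint8, blue, green, red), "mtx" (3x3 intrinsics, pixels), "k1" (the pictures are not rectified: a ray, as slopes to the right and down, at radius r is drawn at 1 + k1 r^2 times it, then the intrinsics apply), "origin" and "attitude" of the camera in the world. Camera axes: x right, y up, looking along -z (the intrinsics and any distortion apply to the point x, -y, -z); pixel columns grow to the right and rows downward; lengths in m; the calibration is good to about 2 mm. A picture is of the moment at which its call begins. There is no depth.
- manip.finish_job(): hands the job in, once; it reports no verdict.
Trained networks look in the newest picture that a camera, given by its name, has taken for a name from the list of things; names that differ only in an ending like _2 or _b are one class to them, and where a whole thing is asked for, a point or a joint stands for the part that bears it (a point fixed in the world has none). Each returns a list of dicts, best first, with "score" (0 to 1); they miss things now and then, are a little off and sometimes report something else, mostly with a low value. They report only what shows in the picture. A call takes as long as a camera call.
- manip.search_frame(camera, label): "rect" ([centre column, centre row, width, height] in pixels, round what is visible of it).
The state is a dict: "time_s": time; "qpos": joint angles; "joint_vel": joint speeds; "joint_torque": joint torques, N m; "eef_pos": TCP position; "eef_rot": TCP orientation; "ft_force": force on the tool from outside, world axes, zero at the start; "ft_torque": the same for the moment, N m; "gripper_width": finger opening in m.
Only numpy, scipy, OpenCV 4.12 (cv2) and the standard library are available. Lean on these libraries where they do the work, as an engineer would, in place of code of your own. Each camera call takes 0.05 s, during which the arm holds its last target.

## Task

Take the steel pin gauge out of its wooden stand and gently try it, straight down and without forcing it, in the bores of the three black iron hanger blocks where they stand, until you find the one block that takes it fully home. Leave the gauge standing home in that block and set the block, upright with the gauge in it, down in the shallow oak drawer. Leave the other two blocks and everything else on the bench in place.

Things in the scene. Friction and masses are not known exactly. Their poses are not given: they have to be found in the camera images.
- gauge: steel go gauge, about 0.16 kg, standing upright in its stand: a pin 16 mm in diameter and 30 mm long (last 3 mm tapered to 12 mm) below a round ringed handle 24 mm in diameter and 36 mm tall; the step between them is a flat shoulder. Origin: centre of the pin's lower tip, z up along the gauge; shoulder at z = 30 mm, handle top at z = 66 mm
- stand: fixed wooden gauge stand, 64 x 64 mm and 40 mm tall, with a 20 mm hole in which the gauge stands, its shoulder on the stand's top. Origin: centre of the underside on the bench
- block_a: squat black cast iron hanger block with a grey machined upper part: body 50 x 50 mm in plan and 46 mm tall, with a low foot (10 mm tall) along each x side that makes it 78 mm long in x; loose, about 0.55 kg. Its two flat y faces, 50 mm apart, are free for gripping. Vertical bore in the middle of the top. Origin: centre of the underside, z up. Looks the same as the other two blocks
- block_b: squat black cast iron hanger block with a grey machined upper part: body 50 x 50 mm in plan and 46 mm tall, with a low foot (10 mm tall) along each x side that makes it 78 mm long in x; loose, about 0.55 kg. Its two flat y faces, 50 mm apart, are free for gripping. Vertical bore in the middle of the top. Origin: centre of the underside, z up. Looks the same as the other two blocks
- block_c: squat black cast iron hanger block with a grey machined upper part: body 50 x 50 mm in plan and 46 mm tall, with a low foot (10 mm tall) along each x side that makes it 78 mm long in x; loose, about 0.55 kg. Its two flat y faces, 50 mm apart, are free for gripping. Vertical bore in the middle of the top. Origin: centre of the underside, z up. Looks the same as the other two blocks
- bore_a (a point): centre of the mouth of the bore in block_a, on its top face; about 18.5 mm wide. A bush hidden 13 mm down is wide enough for the gauge in one block and too tight in the other two (which differs each time). In a tight one the tip stops at the bush, which sits on a rubber ring giving 1.5 mm at 6 N, 6 mm at most; in the good one it goes 30 mm in, until the shoulder sits on the top face
- bore_b (a point): centre of the mouth of the bore in block_b, on its top face; about 18.5 mm wide. A bush hidden 13 mm down is wide enough for the gauge in one block and too tight in the other two (which differs each time). In a tight one the tip stops at the bush, which sits on a rubber ring giving 1.5 mm at 6 N, 6 mm at most; in the good one it goes 30 mm in, until the shoulder sits on the top face
- bore_c (a point): centre of the mouth of the bore in block_c, on its top face; about 18.5 mm wide. A bush hidden 13 mm down is wide enough for the gauge in one block and too tight in the other two (which differs each time). In a tight one the tip stops at the bush, which sits on a rubber ring giving 1.5 mm at 6 N, 6 mm at most; in the good one it goes 30 mm in, until the shoulder sits on the top face
- drawer: shallow oak drawer with steel side runners, fixed on the bench, open at the top: 180 x 180 mm outside, 30 mm high, walls 8 mm thick, floor 8 mm thick. Origin: centre of the underside, z up
- drawer_floor (a point): centre of the drawer's inner floor, 8 mm above the bench
- bench: the steel bench top, top face at z = 0. A block stands on it; pressing a block down on it with more than about 35 N counts as forcing the gauge
- feeler: bystander: chrome feeler block 45 x 22 x 14 mm, origin at its underside
- pin_1: bystander: galvanized split pin 70 mm long, 7 mm thick, lying flat, origin at its underside
- pin_2: bystander: galvanized split pin 70 mm long, 7 mm thick, lying flat, origin at its underside
- pin_3: bystander: galvanized split pin 70 mm long, 7 mm thick, lying flat, origin at its underside
- tin: bystander: open blue enamel tin, 76 mm across, 65 mm tall, origin at its underside
- shoe: bystander: black cast iron brake shoe segment, an arc about 0.2 m long lying on the bench, 50 mm tall, heavy; origin at its underside
- spanner: bystander: steel spanner 150 mm long, lying flat

How it is judged:
By the outcome, as a careful person would: the job done as asked, in the order asked, and still so for the second after the job is handed in, with the robot touching nothing.
It also fails if it takes over 72 s, if anything falls off the work surface, if the arm or the gripper's body presses on something with over 40 N, if the wrist force passes 120 N, or if a joint passes its speed limit or range.

## Working session

There is one attempt and no reset: what is moved stays moved. The work goes in short steps, Python scripts to look and compute and a tool call to move; the robot and the scene stay as the last step left them, time stands still between calls to the robot, and variables do not carry over. Pictures are saved under pics/ and viewed, and the job is handed in when it is done.

Besides the shell and the picture viewer there is one more tool, called after "Call:" as name(argument=value, ...) on one line, values as JSON. drive_tool: Moves the arm, as the interface text tells. Its arguments: {"type":"object","properties":{"series":{"type":"array","items":{"type":"array","items":{"type":"number"}}},"grip":{"type":"number"},"grip_force":{"type":"number"}},"required":["series"]}

```bash
mkdir -p pics; ls
cat > h.py <<'E'
import numpy as np, cv2
from scipy.spatial.transform import Rotation as R
from plant import manip
def cam(n,fn=None):
    c=manip.read_camera(n)
    if fn: cv2.imwrite('pics/'+fn,c['img'])
    return c
def Rm(c):
    a=np.array(c['attitude'],float)
    return R.from_quat(a).as_matrix() if a.size==4 else a.reshape(3,3)
def proj(c,P):
    P=np.atleast_2d(P); q=(P-np.array(c['origin']))@Rm(c)
    s=np.c_[q[:,0]/-q[:,2],-q[:,1]/-q[:,2]]; r2=(s**2).sum(1,keepdims=True)
    s=s*(1+c['k1']*r2); K=np.array(c['mtx']); return np.c_[s[:,0]*K[0,0]+K[0,2],s[:,1]*K[1,1]+K[1,2]]
def back(c,uv,z):
    K=np.array(c['mtx']); d=(np.atleast_2d(uv)-[K[0,2],K[1,2]])/[K[0,0],K[1,1]]
    s=d.copy()
    for _ in range(20): s=d/(1+c['k1']*(s**2).sum(1,keepdims=True))
    D=np.c_[s[:,0],-s[:,1],-np.ones(len(s))]@Rm(c).T; o=np.array(c['origin'])
    return o+D*((z-o[2])/D[:,2])[:,None]
E
python3 - <<'E'
from h import *
import pickle
for n in ('side','top'):
    c=cam(n,n+'0.png'); pickle.dump(c,open(n+'0.pkl','wb'))
    print(n,c['mtx'],c['k1'],c['origin'],c['attitude'])
    for l in ('gauge','stand','block_a','bore_a','drawer','feeler','pin_1','tin','shoe','spanner'):
        for d in manip.search_frame(n,l): print(n,l,np.round(d['score'],2),np.round(d['rect'],1))
print(manip.read_state())
E
```

```text
pics
side [[448.93298544   0.         326.28829179]
 [  0.         448.93298544 241.71198231]
 [  0.           0.           1.        ]] 0.03587469435932954 [0.28784778 0.60604706 0.53944475] [-0.08889897  0.44910208  0.86715609 -0.19607297]
side gauge 0.79 [417.6 218.2  14.9  23.5]
side stand 0.7 [412.4 232.8  42.2  36.5]
side block_a 0.79 [315.9 212.3  38.7  36.3]
side block_a 0.76 [274.5 310.7  52.4  51. ]
side block_a 0.73 [291.6 252.7  42.8  43.6]
side block_a 0.52 [153.7 319.4  60.   51.9]
side bore_a 0.9 [289.6 253.1  40.1  44.8]
side bore_a 0.85 [316.2 214.1  38.1  34.9]
side bore_a 0.75 [275.8 313.2  49.8  59.2]
side drawer 0.88 [350.6 371.5 176.2 147.7]
side drawer 0.15 [274.1 310.5  53.3  53.4]
side feeler 0.59 [260.2 224.3  25.1  10. ]
side pin_1 0.59 [407.5 280.9  35.8  22.3]
side pin_1 0.49 [223.3 265.8   7.2  10. ]
side pin_1 0.47 [365.5 297.1  37.   16.5]
side pin_1 0.35 [156.8 389.   59.7  78.7]
side tin 0.83 [156.6 388.8  60.8  77.4]
side tin 0.74 [314.  212.4  37.7  34.2]
side tin 0.22 [349.7 372.6 174.8 145.7]
side shoe 0.6 [351.1 176.8  34.9  53.5]
side spanner 0
[... 1010 characters left out ...]
1.22868672,  0.59930269, -0.00250906,  1.59939814,  0.00180316,
        0.94291771, -0.07980944]), 'joint_vel': array([-5.99264758e-05, -1.72511263e-03, -1.12611529e-03, -6.09795552e-04,
        9.19872303e-04,  1.39053694e-03,  1.52261312e-03]), 'joint_torque': array([-1.16896783e-03, -7.76241016e+01,  1.56418182e+00, -2.58384526e+01,
        1.25719476e-02,  2.30071957e-03,  7.08506533e-06]), 'eef_pos': array([0.29483939, 0.66233349, 0.19737332]), 'eef_rot': array([ 2.07867164e-01,  9.78157064e-01, -1.45848745e-05,  2.02612895e-05]), 'ft_force': array([-0.37970794, -0.24716315,  0.62014184]), 'ft_torque': array([-0.01944152,  0.01035617, -0.0117515 ]), 'gripper_width': 0.08549451407703369}
```

View pics/top0.png

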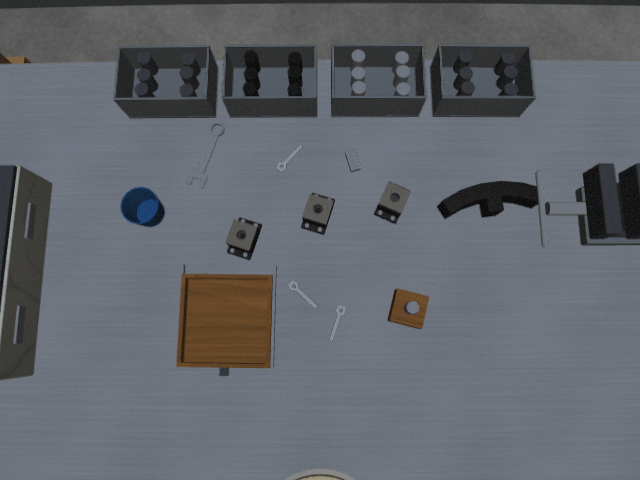

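View pics/side0.png

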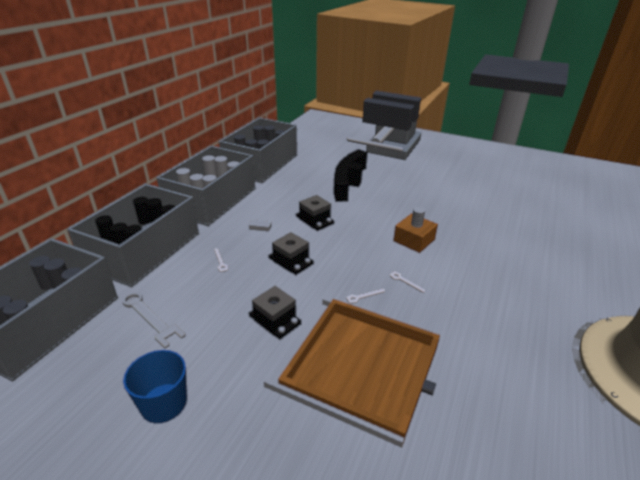

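Run:
```python
from h import *
t=cv2.imread('pics/top0.png'); s=cv2.imread('pics/side0.png')
def crop(i,x,y,w,h,f): return cv2.resize(i[y:y+h,x:x+w],None,fx=f,fy=f,interpolation=cv2.INTER_CUBIC)
a=[crop(t,x,y,50,50,8) for x,y in((220,213),(293,187),(368,177),(385,284))]
m=np.vstack([np.hstack(a[:2]),np.hstack(a[2:])]); cv2.imwrite('pics/tc.png',cv2.resize(m,(600,600)))
a=[crop(s,x,y,60,60,8) for x,y in((245,280),(261,223),(285,183),(387,195))]
m=np.vstack([np.hstack(a[:2]),np.hstack(a[2:])]); cv2.imwrite('pics/sc.png',cv2.resize(m,(600,600)))
```

```text
(no output)
```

View pics/tc.png

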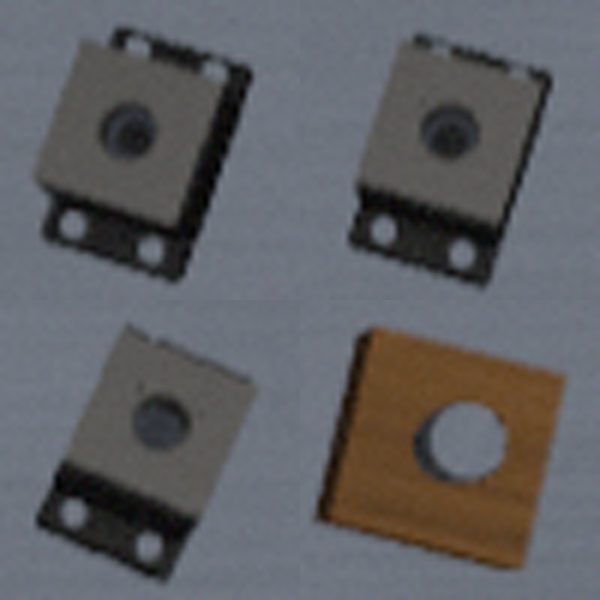

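View pics/sc.png

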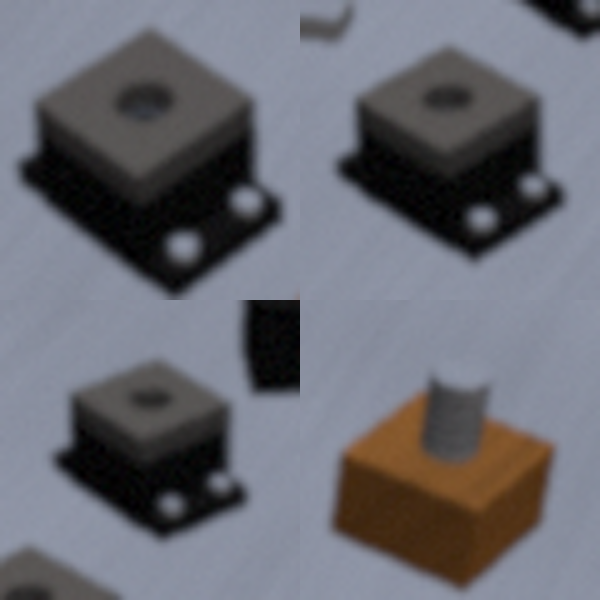

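```bash
cat > fit.py <<'E'
from h import *
import pickle
from scipy.optimize import least_squares
T=pickle.load(open('top0.pkl','rb')); S=pickle.load(open('side0.pkl','rb'))
def top(o,t,p): return np.array(o)+(np.array(p)-t)/6
def sid(o,t,p): return np.array(o)+(np.array(p)-t)/5
sq=np.array([[-1,1],[1,1],[1,-1],[-1,-1]])
# corner order: image cyc
B={1:(top((220,213),(0,0),[(83,42),(222,80),(180,222),(36,185)]),top((220,213),(0,0),[(130,131)]),
      sid((245,280),(0,0),[(150,27),(252,102),(140,182),(38,102)]),sid((245,280),(0,0),[(145,101)])),
   2:(top((293,187),(300,0),[(408,40),(540,80),(497,224),(357,186)]),top((293,187),(300,0),[(449,132)]),
      sid((261,223),(300,0),[(449,47),(540,98),(446,159),(357,98)]),sid((261,223),(300,0),[(447,97)])),
   3:(top((368,177),(0,300),[(128,326),(258,384),(195,517),(62,464)]),top((368,177),(0,300),[(161,422)]),
      sid((285,183),(0,300),[(156,359),(229,405),(154,444),(72,398)]),sid((285,183),(0,300),[(151,398)]))}
def quad(x,y,a,z,h=.025):
    c,s=np.cos(a),np.sin(a); return np.c_[sq*h@np.array([[c,s],[-s,c]])+[x,y],np.full(4,z)]
for k,(tc,tb,sc,sb) in B.items():
    for nm,c,q,b in(('top',T,tc,tb),('side',S,sc,sb)):
        W=back(c,q,.046); e=np.roll(W,-1,0)-W
        print(k,nm,'bore',back(c,b,.046)[0].round(4),'mean',W.mean(0).round(4),'edges mm',(np.linalg.norm(e,axis=1)*1e3).round(1),'ang',np.degrees(np.arctan2(e[:,1],e[:,0])).round(1))
tg=top((385,284),(300,300),[(465,441)]); sg=sid((387,195),(300,300),[(461,378)])
print('gauge top',back(T,tg,.076),back(S,sg,.076))
W=back(T,top((385,284),(300,300),[(372,330),(566,375),(522,568),(332,518)]),.04);print(W.mean(0),np.linalg.norm(np.roll(W,-1,0)-W,axis=1), W)
d=back(T,[(183,275),(275,275),(271,367),(178,367)],.03);print('drawer',d, d.mean(0))
d=back(S,[(337,303),(439,339),(406,430),(283,372)],.03);print('drawerS',d,d.mean(0))
print('feeler',back(T,[(352.5,161)],.014),'shoe',back(T,[(440,212),(487,201),(540,190)],.05))
print('pins',back(T,[(289,287),(316,306),(342,308),(331,341)],.005),'tin',back(T,[(143,207)],.06))
E
python3 fit.py
```

```text
1 top bore [0.5746 0.154  0.046 ] mean [0.5743 0.1539 0.046 ] edges mm [48.1 49.1 49.2 50. ] ang [-105.7  165.    75.4  -16.2]
1 side bore [0.5756 0.1568 0.046 ] mean [0.5754 0.157  0.046 ] edges mm [50.3 48.4 49.8 48.8] ang [ 160.2   73.3  -19.4 -106.2]
2 top bore [0.6264 0.0037 0.046 ] mean [0.6264 0.0032 0.046 ] edges mm [46.1 51.1 48.  52.6] ang [-107.6  163.5   74.3  -18.6]
2 side bore [0.628  0.0062 0.046 ] mean [0.6268 0.0075 0.046 ] edges mm [49.  51.  51.4 47.6] ang [ 162.7   74.7  -21.  -107.8]
3 top bore [ 0.6499 -0.1502  0.046 ] mean [ 0.6498 -0.1501  0.046 ] edges mm [47.4 50.9 47.3 53. ] ang [-115.3  153.7   67.3  -26.1]
3 side bore [ 0.6507 -0.1469  0.046 ] mean [ 0.649  -0.1451  0.046 ] edges mm [50.1 45.6 51.  49.9] ang [ 154.6   71.   -20.4 -110.4]
gauge top [[ 0.43011456 -0.17225661  0.076     ]] [[ 0.43119757 -0.1664532   0.076     ]]
[ 0.42980355 -0.17317045  0.04      ] [0.06406746 0.0635635  0.06244431 0.06182204] [[ 0.46755989 -0.14978787  0.04      ]
 [ 0.45276994 -0.21212484  0.04      ]
 [ 0.39140434 -0.19555434  0.04      ]
 [ 0.40748004 -0.13521476  0.04      ]]
drawer [[0.49703648 0.27109647 0.03      ]
 [0.49670962 0.08858217 0.03      ]
 [0.32005266 0.09379463 0.03      ]
 [0.31972394 0.27258642 0.03      ]] [0.40838067 0.18151492 0.03      ]
drawerS [[0.48914939 0.1026237  0.03      ]
 [0.31987982 0.10619311 0.03      ]
 [0.3223548  0.27134488 0.03      ]
 [0.5009057  0.26155779 0.03      ]] [0.40807243 0.18542987 0.03      ]
feeler [[ 0.73774804 -0.06866662  0.014     ]] shoe [[ 0.61858511 -0.23824274  0.05      ]
 [ 0.64090699 -0.33339888  0.05      ]
 [ 0.66358189 -0.44228748  0.05      ]]
pins [[ 0.475175    0.06246139  0.005     ]
 [ 0.43703621  0.00807274  0.005     ]
 [ 0.43292048 -0.04389514  0.005     ]
 [ 0.36822291 -0.0215387   0.005     ]] tin [[0.62848173 0.34882378 0.06      ]]
```

Call:
drive_tool(series=[[0.255,-0.412,0,0,0,0.1],[0.255,-0.412,0,0,0,0.1],[0.255,-0.412,0,0,0,0.1],[0.255,-0.412,0,0,0,0.1],[0.255,-0.412,0,0,0,0.1],[0.255,-0.412,0,0,0,0.1],[0.255,-0.412,0,0,0,0.1],[0.255,-0.412,0,0,0,0.1],[0.255,-0.412,0,0,0,0.1],[0.255,-0.412,0,0,0,0.1]], grip=0)

```text
time_s: 2.1
eef_pos: [0.5517, 0.2466, 0.1977]
eef_rot: [0.16, 0.987, -0.0, 0.001]
ft_force: [0.3, 0.5, 0.6]
gripper_width: 0.0853
```

Call:
drive_tool(series=[[-0.12,-0.42,-0.05,0,0,0],[-0.12,-0.42,-0.05,0,0,0],[-0.12,-0.42,-0.05,0,0,0],[-0.12,-0.42,-0.05,0,0,0],[-0.12,-0.42,-0.05,0,0,0],[-0.12,-0.42,-0.05,0,0,0],[-0.12,-0.42,-0.05,0,0,0],[-0.12,-0.42,-0.05,0,0,0],[-0.12,-0.42,-0.05,0,0,0],[-0.12,-0.42,-0.05,0,0,0]])

```text
time_s: 3.1
eef_pos: [0.4277, -0.1749, 0.1472]
eef_rot: [0.163, 0.987, -0.001, -0.0]
ft_force: [-0.0, 1.2, -0.5]
gripper_width: 0.0854
```

Run:
```python
from h import *
for n in('top','side'):
    c=cam(n)
    i=c['img']; st=manip.read_state(); p=proj(c,st['eef_pos'])[0]; print(n,p, st['eef_pos'])
    x,y=(p-[50,50]).astype(int)
    cv2.imwrite(f'pics/{n}1.png',cv2.resize(i[y:y+110,x:x+110],None,fx=5,fy=5,interpolation=cv2.INTER_CUBIC)); print(x,y)
```

```text
top [419.89345877 306.28690548] [ 0.42884916 -0.17227416  0.14733711]
369 256
side [425.99787527 177.5401617 ] [ 0.42965242 -0.17053281  0.14745617]
375 127
```

View pics/top1.png

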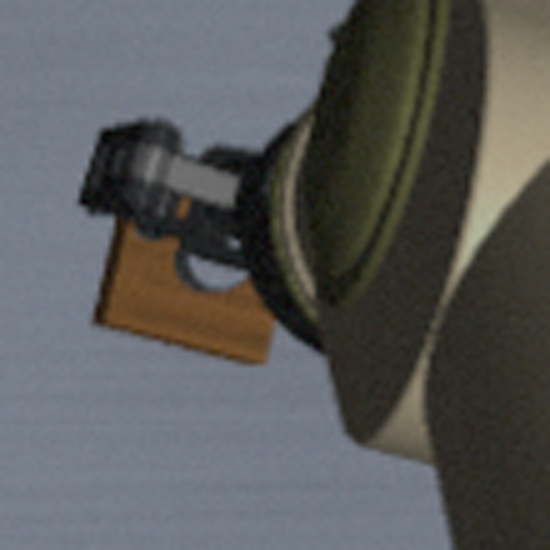

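View pics/side1.png

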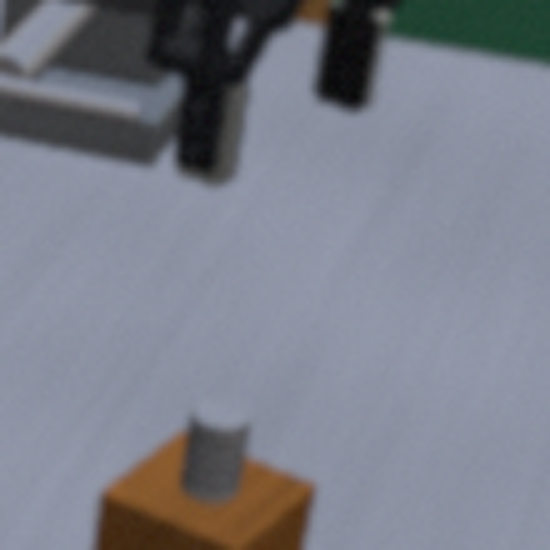

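Run:
```python
from h import *
import pickle
S=pickle.load(open('side0.pkl','rb'))
e=np.array([.4297,-.1705])
for z in (.155,.160,.165):
  print(proj(S,[*e,z]))
  a=np.radians(72); d=.043*np.array([np.cos(a),np.sin(a)])
  print(proj(S,[[*(e+d),z],[*(e-d),z]]))
```

```text
[[426.58216746 173.94503006]]
[[413.70066897 181.58045916]
 [438.71811925 166.75092883]]
[[426.99259708 171.5397952 ]]
[[414.07654549 179.12838755]
 [439.15873221 164.39102183]]
[[427.4061305  169.11746467]]
[[414.45533883 176.65840163]
 [439.60259404 162.01478202]]
```

```bash
python3 - <<'E'
from h import *
import pickle
S=pickle.load(open('side0.pkl','rb'));T=pickle.load(open('top0.pkl','rb'))
st=manip.read_state(); print(st['time_s'],st['eef_pos'],st['eef_rot'],st['qpos'])
e=st['eef_pos'][:2]
M=R.from_quat(st['eef_rot']).as_matrix(); print(M.round(3))
d=M[:2,1]*.05
for z in (.147,.16,.2,.23,.28):
  for s in(-1,0,1):
    P=[*(e+s*d),z]; print(z,s,((proj(T,P)[0]-[369,256])*5).round(),((proj(S,P)[0]-[375,127])*5).round())
E
python3 - <<'E'
import sys; sys.path.insert(0,'.')
from h import *
for n in('top','side'): cam(n,n+'2.png')
E
```

```text
3.2 [ 0.42965242 -0.17053281  0.14745617] [1.60111639e-01 9.87098903e-01 1.04416128e-05 1.36289487e-04] [ 0.26123984  0.36634368 -0.00820546  2.23600906  0.00563675  0.53898869
  1.49793082]
[[-0.949  0.316  0.   ]
 [ 0.316  0.949 -0.   ]
 [-0.     0.    -1.   ]]
0.147 -1 [389. 295.] [326. 212.]
0.147 0 [249. 249.] [255. 254.]
0.147 1 [110. 204.] [179. 298.]
0.16 -1 [398. 294.] [331. 182.]
0.16 0 [256. 247.] [260. 223.]
0.16 1 [115. 201.] [184. 267.]
0.2 -1 [429. 290.] [350.  85.]
0.2 0 [280. 241.] [277. 123.]
0.2 1 [132. 192.] [199. 165.]
0.23 -1 [455. 286.] [364.   8.]
0.23 0 [300. 236.] [291.  45.]
0.23 1 [146. 185.] [211.  85.]
0.28 -1 [501. 280.] [ 390. -127.]
0.28 0 [336. 226.] [315. -94.]
0.28 1 [171. 172.] [233. -58.]
```

View pics/side2.png

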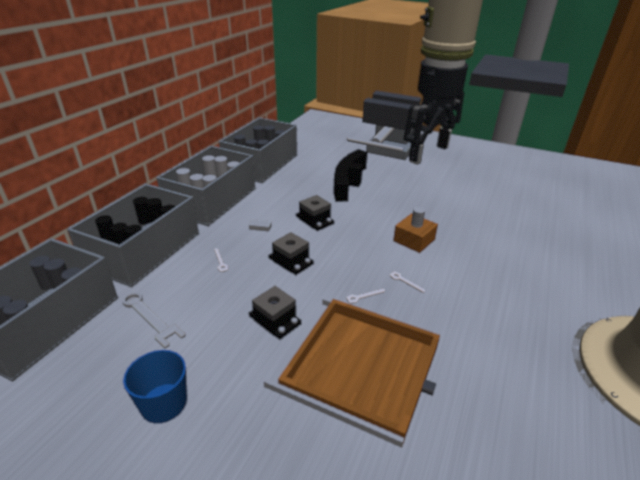

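View pics/top2.png

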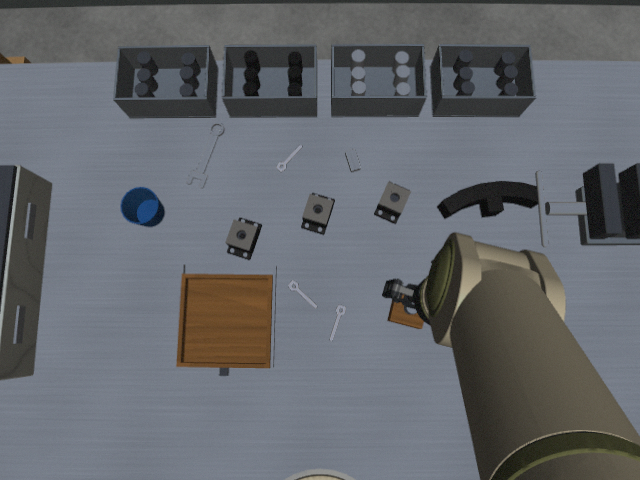

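Run:
```python
from h import *
import pickle
S=pickle.load(open('side0.pkl','rb'));T=pickle.load(open('top0.pkl','rb'))
print('origin top',proj(T,[0,0,0.0]),proj(T,[.09,0,0]), proj(S,[0,0,0]),proj(S,[0.0,.09,0]))
for z in(.147,.16,.17,.18,.19,.2): print(z,back(S,[(430.5,155.5),(416,163),(444,148)],z).round(4).tolist())
t=cv2.imread('pics/top2.png'); s=cv2.imread('pics/side2.png')
cv2.imwrite('pics/z1.png',np.hstack([cv2.resize(s[90:180,390:480],(400,400),interpolation=cv2.INTER_CUBIC),cv2.resize(t[260:340,370:450],(400,400),interpolation=cv2.INTER_CUBIC)]))
```

```text
origin top [[320.51139834 540.41964682]] [[320.40988379 489.80393795]] [[672.24033511 378.28392026]] [[683.24591078 429.8843251 ]]
0.147 [[0.4469, -0.273, 0.147], [0.4641, -0.2244, 0.147], [0.4304, -0.3238, 0.147]]
0.16 [[0.4416, -0.2439, 0.16], [0.4582, -0.1969, 0.16], [0.4257, -0.293, 0.16]]
0.17 [[0.4375, -0.2215, 0.17], [0.4538, -0.1757, 0.17], [0.422, -0.2693, 0.17]]
0.18 [[0.4335, -0.1991, 0.18], [0.4493, -0.1546, 0.18], [0.4184, -0.2456, 0.18]]
0.19 [[0.4294, -0.1767, 0.19], [0.4448, -0.1334, 0.19], [0.4148, -0.2219, 0.19]]
0.2 [[0.4254, -0.1543, 0.2], [0.4403, -0.1122, 0.2], [0.4112, -0.1982, 0.2]]
```

View pics/z1.png

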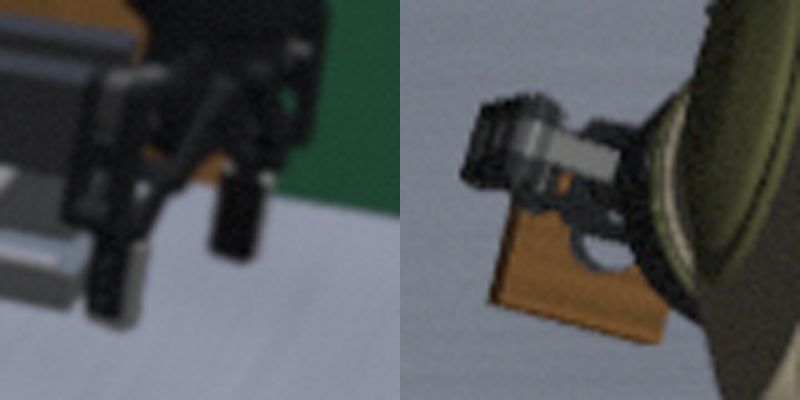

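Call:
drive_tool(series=[[0,0,-0.04,0,0,0],[0,0,-0.067,0,0,0],[0,0,-0.067,0,0,0],[0,0,-0.067,0,0,0],[0,0,-0.067,0,0,0]], grip=0.4)

```text
time_s: 3.8
eef_pos: [0.4308, -0.1692, 0.0815]
eef_rot: [0.158, 0.987, -0.0, 0.001]
ft_force: [-0.8, -0.6, 0.1]
gripper_width: 0.0512
```

Run:
```python
from h import *
c=cam('side'); s=c['img']; t=cam('top')['img']
st=manip.read_state(); print(st['eef_pos'],st['gripper_width'],proj(c,st['eef_pos']))
cv2.imwrite('pics/z2.png',np.hstack([cv2.resize(s[150:250,370:470],(400,400),interpolation=cv2.INTER_CUBIC),cv2.resize(t[260:340,370:450],(400,400),interpolation=cv2.INTER_CUBIC)]))
```

```text
[ 0.43072069 -0.16960718  0.08162391] 0.051188035811846944 [[420.26904307 207.48268076]]
```

View pics/z2.png

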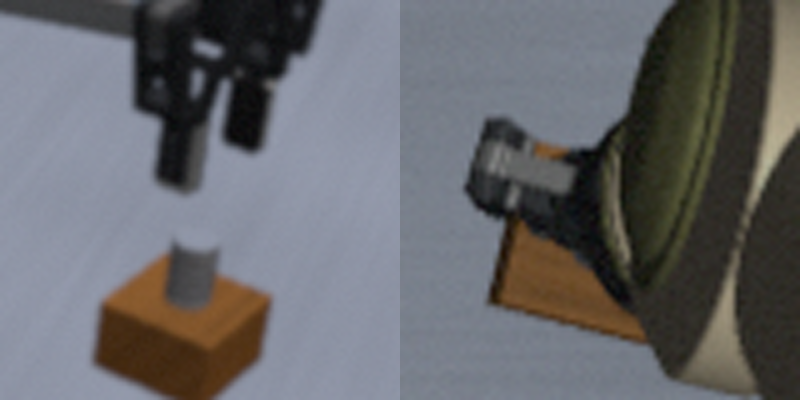

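Call:
drive_tool(series=[[0,0,0.01,0,0,0],[0,0,0.01,0,0,0],[0,0,0.01,0,0,0],[0,0,0.01,0,0,0],[0,0,0.01,0,0,0]], grip=1)

```text
time_s: 4.4
eef_pos: [0.4297, -0.1697, 0.0904]
eef_rot: [0.159, 0.987, -0.0, -0.0]
ft_force: [-0.6, -0.7, -0.1]
gripper_width: -0.0003
```

Run:
```python
from h import *
c=cam('side'); s=c['img']; t=cam('top')['img']
st=manip.read_state(); print(st['eef_pos'],st['eef_rot'],st['gripper_width'],proj(c,st['eef_pos']),manip.grip_depth)
cv2.imwrite('pics/z3.png',np.hstack([cv2.resize(s[150:250,370:470],(400,400),interpolation=cv2.INTER_CUBIC),cv2.resize(t[260:340,370:450],(400,400),interpolation=cv2.INTER_CUBIC)]))
```

```text
[ 0.42973655 -0.16963597  0.09023097] [ 1.58734165e-01  9.87321348e-01  1.99619667e-05 -1.41127939e-04] -0.0001384791976907301 [[421.39610304 203.83731985]] 0.0187
```

View pics/z3.png

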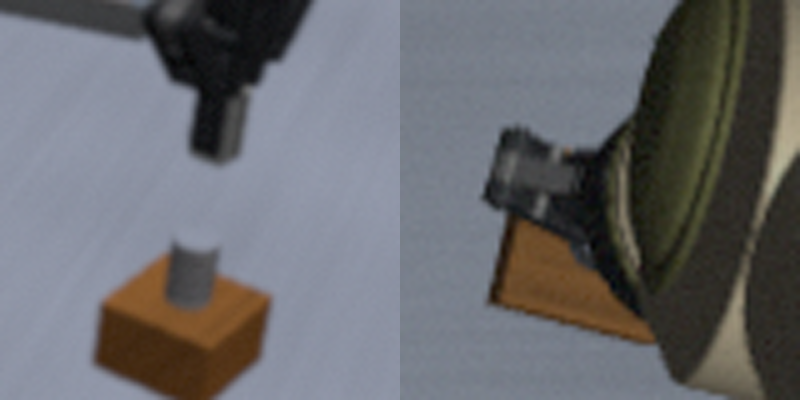

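Run:
```python
from h import *
import pickle
S=pickle.load(open('side0.pkl','rb'));T=pickle.load(open('top0.pkl','rb'))
for z in(.09,.1,.11,.12,.13): print(z,back(S,[(424.2,190)],z).round(4).tolist(), (5*(proj(T,back(S,[(424.2,190)],z))-[370,260])).round())
e=np.array([.4297,-.1696]); y=np.array([.313,.95])
for z in (.12,.15,.18): print(z,[(5*(proj(T,[*(e+s*y),z])[0]-[370,260])).round() for s in(0,.02,.04,.06)])
```

```text
0.09 [[0.4394, -0.2278, 0.09]] [[369. 209.]]
0.1 [[0.4361, -0.2092, 0.1]] [[325. 217.]]
0.11 [[0.4327, -0.1907, 0.11]] [[280. 226.]]
0.12 [[0.4293, -0.1721, 0.12]] [[234. 234.]]
0.13 [[0.426, -0.1536, 0.13]] [[187. 242.]]
0.12 [array([227., 233.]), array([173., 215.]), array([119., 198.]), array([ 65., 180.])]
0.15 [array([243., 229.]), array([187., 210.]), array([131., 192.]), array([ 75., 174.])]
0.18 [array([260., 224.]), array([202., 205.]), array([144., 186.]), array([ 86., 168.])]
```

Call:
drive_tool(series=[[0,0,0,0,0,0],[0,0,0,0,0,0],[0,0,0,0,0,0],[0,0,-0.015,0,0,0],[0,0,-0.03,0,0,0],[0,0,-0.042,0,0,0],[0,0,-0.042,0,0,0]], grip=0.35, grip_force=20)

```text
time_s: 5.2
eef_pos: [0.4292, -0.1694, 0.0472]
eef_rot: [0.159, 0.987, 0.0, -0.001]
ft_force: [0.3, -0.5, 0.4]
gripper_width: 0.0552
```

Call:
drive_tool(series=[[0,0,0,0,0,0],[0,0,0,0,0,0],[0,0,0,0,0,0],[0,0,0,0,0,0],[0,0,0,0,0,0]], grip=0.6)

```text
time_s: 5.7
eef_pos: [0.43, -0.1697, 0.0487]
eef_rot: [0.159, 0.987, -0.0, 0.0]
ft_force: [0.1, 0.1, 0.2]
gripper_width: 0.0341
```

Call:
drive_tool(series=[[0,0,0,0,0,0],[0,0,0,0,0,0],[0,0,0,0,0,0],[0,0,0,0,0,0]], grip=0.85)

```text
time_s: 6.1
eef_pos: [0.4298, -0.1696, 0.0484]
eef_rot: [0.159, 0.987, 0.0, -0.0]
ft_force: [-0.7, -0.4, -1.0]
gripper_width: 0.0129
```

Run:
```python
from h import *
c=cam('side'); s=c['img']; t=cam('top')['img']
st=manip.read_state(); print(st['eef_pos'],st['gripper_width'],proj(c,st['eef_pos']),st['ft_force'])
cv2.imwrite('pics/z4.png',np.hstack([cv2.resize(s[150:250,370:470],(400,400),interpolation=cv2.INTER_CUBIC),cv2.resize(t[260:340,370:450],(400,400),interpolation=cv2.INTER_CUBIC)]))
```

```text
[ 0.42979244 -0.16963518  0.048337  ] 0.012747717079108952 [[418.34314525 221.71372143]] [-0.39558387 -0.58883965  1.0519205 ]
```

View pics/z4.png

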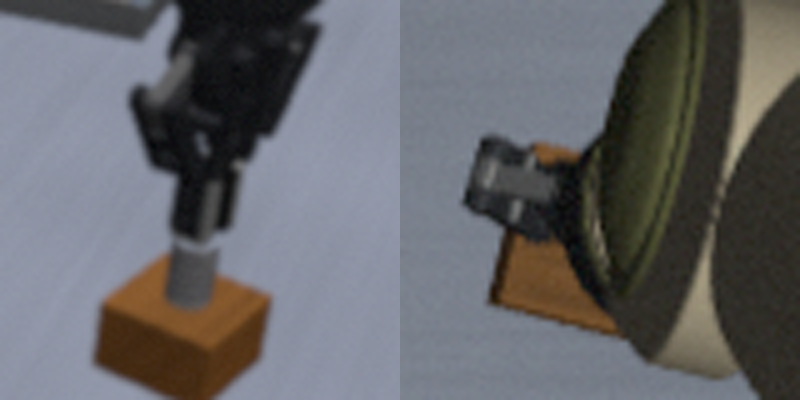

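Call:
drive_tool(series=[[0,0,0,0,0,0],[0,0,0,0,0,0],[0,0,0,0,0,0],[0,0,0,0,0,0],[0,0,-0.012,0,0,0],[0,0,-0.02,0,0,0],[0,0,-0.028,0,0,0],[0,0,-0.028,0,0,0]], grip=0.4)

```text
time_s: 7.0
eef_pos: [0.4293, -0.1695, 0.0194]
eef_rot: [0.159, 0.987, 0.0, -0.001]
ft_force: [0.0, 0.2, -0.5]
gripper_width: 0.0509
```

Run:
```python
from h import *
c=cam('side'); s=c['img']
st=manip.read_state(); print(st['eef_pos'],st['gripper_width'],proj(c,st['eef_pos']),st['ft_force'])
cv2.imwrite('pics/z5.png',cv2.resize(s[150:250,370:470],(600,600),interpolation=cv2.INTER_CUBIC))
```

```text
[ 0.42941318 -0.16953808  0.01983386] 0.05097422333827271 [[416.54948733 233.40785833]] [-0.08041267 -0.10863163 -0.03984549]
```

View pics/z5.png

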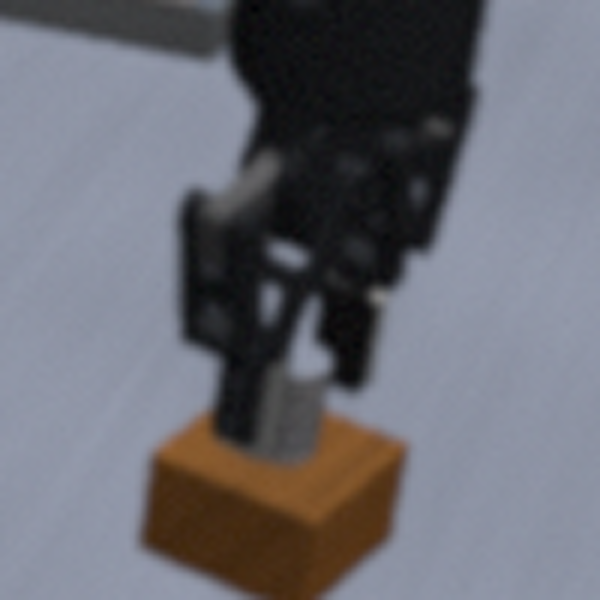

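Call:
drive_tool(series=[[0,0,0,0,0,0],[0,0,0,0,0,0],[0,0,0,0,0,0],[0,0,0,0,0,0],[0,0,0,0,0,0]], grip=0.8, grip_force=30)

```text
time_s: 7.55
eef_pos: [0.4299, -0.1701, 0.0206]
eef_rot: [0.159, 0.987, -0.0, 0.0]
ft_force: [-0.8, -3.9, 3.9]
gripper_width: 0.0229
```

Run:
```python
from h import *
c=cam('side'); s=c['img']
st=manip.read_state(); print(st['eef_pos'],st['gripper_width'],st['ft_force'],st['ft_torque'])
cv2.imwrite('pics/z6.png',cv2.resize(s[150:250,370:470],(600,600),interpolation=cv2.INTER_CUBIC))
```

```text
[ 0.42984267 -0.17008339  0.02063785] 0.022888124488152643 [-1.59518127 -4.13364024  4.74184046] [-0.88458032  0.31855921 -0.01701875]
```

View pics/z6.png

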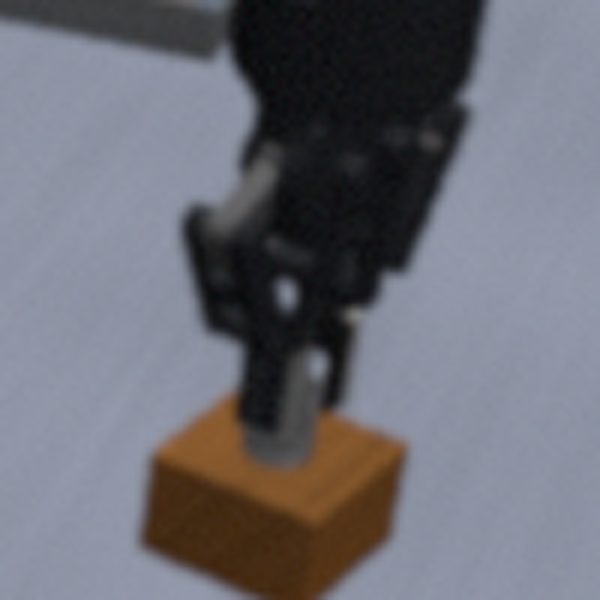

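Call:
drive_tool(series=[[0,0,0.005,0,0,0],[0,0,0.02,0,0,0],[0,0,0.045,0,0,0],[0,0,0.08,0,0,0],[0,0,0.08,0,0,0],[0,0,0.08,0,0,0],[0,0,0.08,0,0,0]], grip=0.9, grip_force=40)

```text
time_s: 8.3
eef_pos: [0.4295, -0.1692, 0.0998]
eef_rot: [0.158, 0.987, 0.0, -0.0]
ft_force: [-0.7, -1.1, -1.2]
gripper_width: 0.0227
```

Run:
```python
from h import *
c=cam('side'); s=c['img']; t=cam('top')['img']
st=manip.read_state(); print(st['eef_pos'],st['gripper_width'],st['ft_force'],st['ft_torque'])
cv2.imwrite('pics/z7.png',cv2.resize(s[130:230,370:470],(600,600),interpolation=cv2.INTER_CUBIC))
```

```text
[ 0.42923139 -0.16925844  0.09946983] 0.022964818355634537 [ 0.9060415   0.51337813 -1.11563948] [ 0.03306453 -0.00182971 -0.04948834]
```

View pics/z7.png

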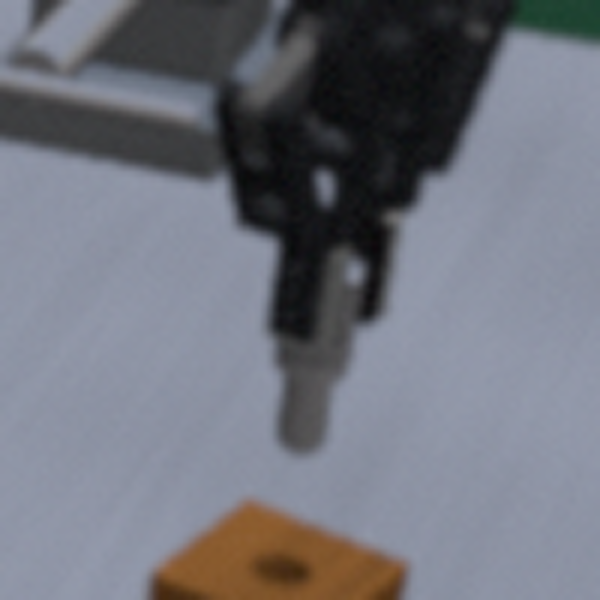

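Run:
```python
from h import *
import pickle
S=pickle.load(open('side0.pkl','rb'));T=pickle.load(open('top0.pkl','rb'))
print(back(S,[(420.2,204.3)],.089), back(S,[(416.9,224.5)],.040))
```

```text
[[ 0.43176907 -0.16893971  0.089     ]] [[ 0.43202924 -0.17123063  0.04      ]]
```

Call:
drive_tool(series=[[0.05,0.005,0,0,0,0],[0.1,0.01,0,0,0,0],[0.15,0.015,0,0,0,0],[0.195,0.02,0,0,0,0],[0.2185,0.0225,-0.012,0,0,0],[0.2185,0.0225,-0.024,0,0,0],[0.2185,0.0225,-0.024,0,0,0],[0.2185,0.0225,-0.024,0,0,0],[0.2185,0.0225,-0.024,0,0,0]])

```text
time_s: 9.3
eef_pos: [0.6473, -0.1477, 0.0766]
eef_rot: [0.159, 0.987, -0.0, -0.0]
ft_force: [0.1, -0.2, -0.5]
gripper_width: 0.0224
```

```bash
cat > look.py <<'E'
import sys
from h import *
n,fn,x,y,w=sys.argv[1],sys.argv[2],*map(int,sys.argv[3:6])
c=cam(n); s=c['img']; st=manip.read_state()
print(st['time_s'],st['eef_pos'].round(4),round(st['gripper_width'],4),st['ft_force'].round(2),st['ft_torque'].round(2))
cv2.imwrite('pics/'+fn,cv2.resize(s[y:y+w,x:x+w],(600,600),interpolation=cv2.INTER_CUBIC))
E
python3 look.py side b3.png 280 150 75
```

```text
9.35 [ 0.6477 -0.1477  0.0769] 0.0225 [ 0.69  0.07 -0.54] [ 0.04 -0.    0.03]
```

View pics/b3.png

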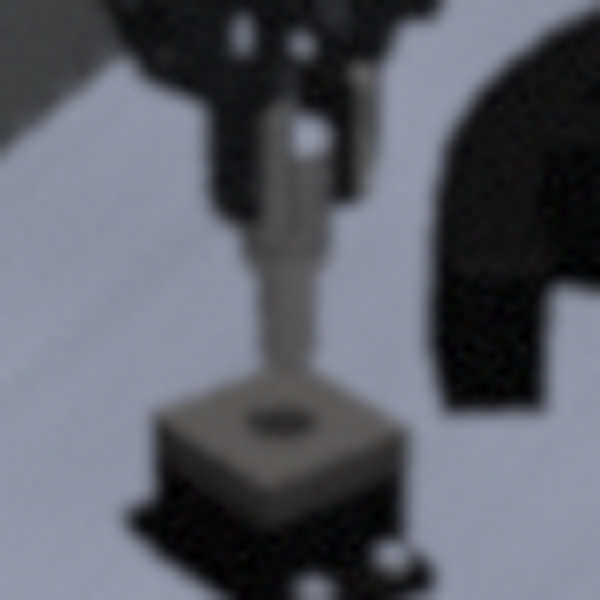

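```bash
cat > rel.py <<'E'
import sys
from h import *
import pickle
S=pickle.load(open('side0.pkl','rb'))
a=list(map(float,sys.argv[1:])) # x0 y0 scale tipu tipv tipz boreu borev
x0,y0,s,tu,tv,tz,bu,bv=a
t=back(S,[(x0+tu/s,y0+tv/s)],tz)[0]; b=back(S,[(x0+bu/s,y0+bv/s)],.046)[0]
print(t.round(4),b.round(4),'bore-tip',((b-t)[:2]*1e3).round(1)); print('px/mm in crop: x',((proj(S,t+[.001,0,0])-proj(S,t))*s).round(1),'y',((proj(S,t+[0,.001,0])-proj(S,t))*s).round(1),'z',((proj(S,t+[0,0,.001])-proj(S,t))*s).round(1))
E
python3 rel.py 280 150 8 288 369 .0663 282 422
```

```text
[ 0.646  -0.1408  0.0663] [ 0.6503 -0.1464  0.046 ] bore-tip [ 4.3 -5.6]
px/mm in crop: x [[-3.4 -0.9]] y [[-1.7  1.7]] z [[ 0.  -3.3]]
```

Call:
drive_tool(series=[[0,0,-0.01,0,0,0],[0,0,-0.0165,0,0,0],[0,0,-0.0165,0,0,0],[0,0,-0.0165,0,0,0]])

```text
time_s: 9.75
eef_pos: [0.6481, -0.1471, 0.0595]
eef_rot: [0.159, 0.987, -0.0, -0.0]
ft_force: [0.5, 0.3, -1.9]
gripper_width: 0.0226
```

```bash
python3 look.py side b3b.png 280 150 75
```

```text
9.8 [ 0.6483 -0.1471  0.0598] 0.0224 [ 0.06 -1.15 -1.9 ] [ 0.04 -0.03  0.01]
```

View pics/b3b.png

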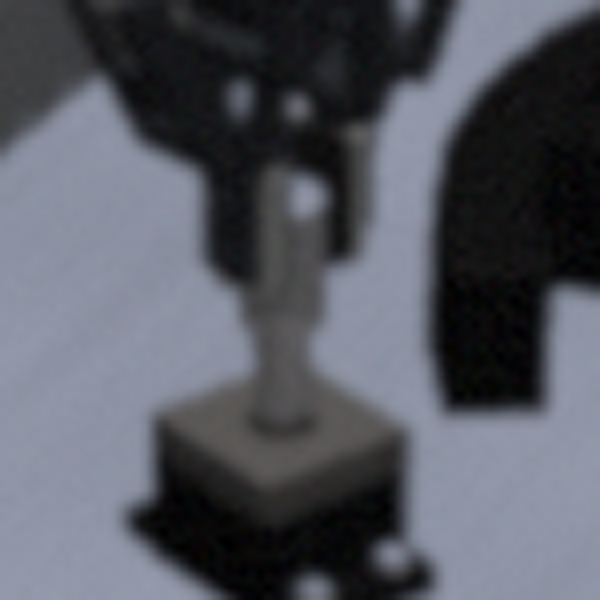

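Call:
drive_tool(series=[[0.0007,-0.0008,0,0,0,0],[0.0007,-0.0008,-0.003,0,0,0],[0.0007,-0.0008,-0.005,0,0,0],[0.0007,-0.0008,-0.007,0,0,0],[0.0007,-0.0008,-0.007,0,0,0]])

```text
time_s: 10.3
eef_pos: [0.6488, -0.1479, 0.0525]
eef_rot: [0.159, 0.987, 0.0, -0.0]
ft_force: [-0.3, 0.4, -1.0]
gripper_width: 0.0226
```

```bash
python3 look.py side b3c.png 280 150 75
```

```text
10.35 [ 0.6489 -0.1479  0.0526] 0.0223 [ 0.18  0.45 -0.9 ] [ 0.02 -0.01 -0.01]
```

View pics/b3c.png

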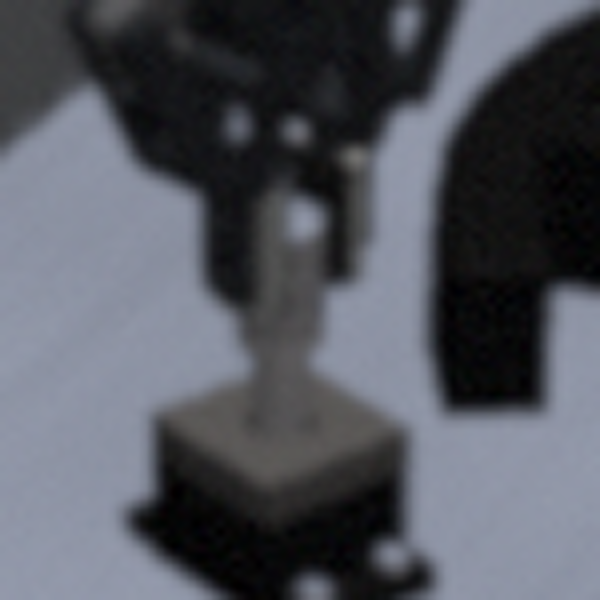

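Call:
drive_tool(series=[[0,0,-0.002,0,0,0],[0,0,-0.004,0,0,0],[0,0,-0.006,0,0,0],[0,0,-0.006,0,0,0]])

```text
time_s: 10.75
eef_pos: [0.6488, -0.1479, 0.0465]
eef_rot: [0.159, 0.987, -0.0, -0.0]
ft_force: [0.5, 0.1, -2.0]
gripper_width: 0.0227
```

Free, about 10 mm in. On past the bush level in small steps.

Call:
drive_tool(series=[[0,0,-0.001,0,0,0],[0,0,-0.002,0,0,0],[0,0,-0.003,0,0,0],[0,0,-0.004,0,0,0],[0,0,-0.004,0,0,0]])

```text
time_s: 11.25
eef_pos: [0.649, -0.1479, 0.0427]
eef_rot: [0.159, 0.987, -0.0, -0.0]
ft_force: [0.0, -0.4, -2.2]
gripper_width: 0.0224
```

Call:
drive_tool(series=[[0,0,-0.0007,0,0,0],[0,0,-0.0014,0,0,0],[0,0,-0.002,0,0,0],[0,0,-0.002,0,0,0]])

```text
time_s: 11.65
eef_pos: [0.649, -0.148, 0.0408]
eef_rot: [0.159, 0.987, -0.0, -0.0]
ft_force: [-0.2, 1.2, -1.7]
gripper_width: 0.0226
```

Call:
drive_tool(series=[[0,0,-0.0007,0,0,0],[0,0,-0.0014,0,0,0],[0,0,-0.002,0,0,0],[0,0,-0.002,0,0,0]])

```text
time_s: 12.05
eef_pos: [0.649, -0.1479, 0.0388]
eef_rot: [0.159, 0.987, 0.0, -0.0]
ft_force: [-0.4, -0.4, -1.8]
gripper_width: 0.0224
```

Call:
drive_tool(series=[[0,0,-0.0007,0,0,0],[0,0,-0.0014,0,0,0],[0,0,-0.002,0,0,0],[0,0,-0.002,0,0,0]])

```text
time_s: 12.45
eef_pos: [0.649, -0.148, 0.0367]
eef_rot: [0.159, 0.987, -0.0, -0.0]
ft_force: [-0.0, 0.5, -1.9]
gripper_width: 0.0227
```

Call:
drive_tool(series=[[0,0,-0.001,0,0,0],[0,0,-0.002,0,0,0],[0,0,-0.003,0,0,0],[0,0,-0.004,0,0,0],[0,0,-0.005,0,0,0],[0,0,-0.005,0,0,0]])

```text
time_s: 13.05
eef_pos: [0.6489, -0.1479, 0.0317]
eef_rot: [0.159, 0.987, -0.0, -0.0]
ft_force: [-0.4, -0.5, -0.7]
gripper_width: 0.0224
```

```bash
python3 look.py side b3d.png 280 150 75
```

```text
13.1 [ 0.649  -0.1479  0.0318] 0.0227 [-0.96  0.14 -1.88] [-0.04 -0.01  0.05]
```

View pics/b3d.png

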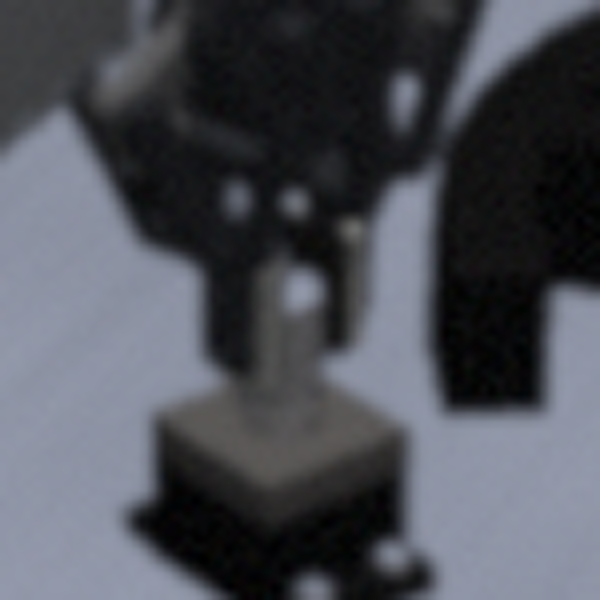

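Call:
drive_tool(series=[[0,0,-0.001,0,0,0],[0,0,-0.002,0,0,0],[0,0,-0.003,0,0,0],[0,0,-0.004,0,0,0],[0,0,-0.004,0,0,0]])

```text
time_s: 13.6
eef_pos: [0.6489, -0.1479, 0.0277]
eef_rot: [0.159, 0.987, 0.0, -0.0]
ft_force: [0.6, -0.0, -0.5]
gripper_width: 0.0228
```

Call:
drive_tool(series=[[0,0,-0.0005,0,0,0],[0,0,-0.001,0,0,0],[0,0,-0.001,0,0,0]])

```text
time_s: 13.9
eef_pos: [0.6491, -0.148, 0.0269]
eef_rot: [0.159, 0.987, -0.0, 0.0]
ft_force: [-0.4, -0.3, -1.5]
gripper_width: 0.0223
```

Call:
drive_tool(series=[[0,0,-0.0003,0,0,0],[0,0,-0.0006,0,0,0],[0,0,-0.0006,0,0,0]])

```text
time_s: 14.2
eef_pos: [0.6492, -0.148, 0.0268]
eef_rot: [0.159, 0.987, -0.0, 0.0]
ft_force: [-1.1, 0.7, 4.3]
gripper_width: 0.0227
```

Call:
drive_tool(series=[[0,0,0.0003,0,0,0],[0,0,0.0003,0,0,0],[0,0,0.0003,0,0,0],[0,0,0.0003,0,0,0],[0,0,0.0003,0,0,0],[0,0,0.0003,0,0,0]], grip=0.5)

```text
time_s: 14.8
eef_pos: [0.649, -0.1479, 0.0265]
eef_rot: [0.159, 0.987, -0.0, 0.0]
ft_force: [-0.0, 0.7, -0.5]
gripper_width: 0.0429
```

Call:
drive_tool(series=[[0,0,0.02,0,0,0],[0,0,0.05,0,0,0],[0,0,0.08,0,0,0],[0.002,-0.0005,0.08,0,0,-0.115],[0.002,-0.0005,0.08,0,0,-0.115],[0.002,-0.0005,0.08,0,0,-0.115],[0.002,-0.0005,0.08,0,0,-0.115]], grip=0.2)

```text
time_s: 15.5
eef_pos: [0.6504, -0.1483, 0.1057]
eef_rot: [0.214, 0.977, -0.0, -0.001]
ft_force: [0.1, -0.8, -0.1]
gripper_width: 0.0684
```

```bash
python3 look.py side g1.png 260 70 160; python3 look.py top g1t.png 330 150 120
```

```text
15.55 [ 0.6504 -0.1483  0.1057] 0.0681 [-0.29 -0.16 -0.08] [-0.04 -0.03  0.01]
15.6 [ 0.6505 -0.1484  0.1058] 0.0684 [ 0.87 -0.14 -0.  ] [ 0.02  0.01 -0.02]
```

View pics/g1.png

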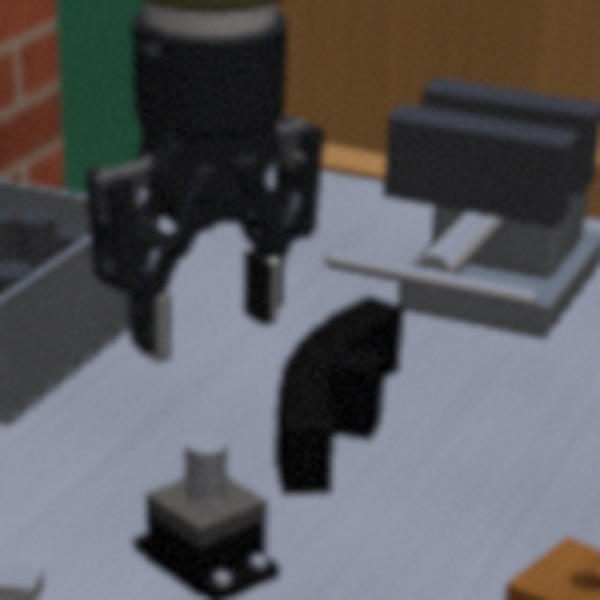

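View pics/g1t.png

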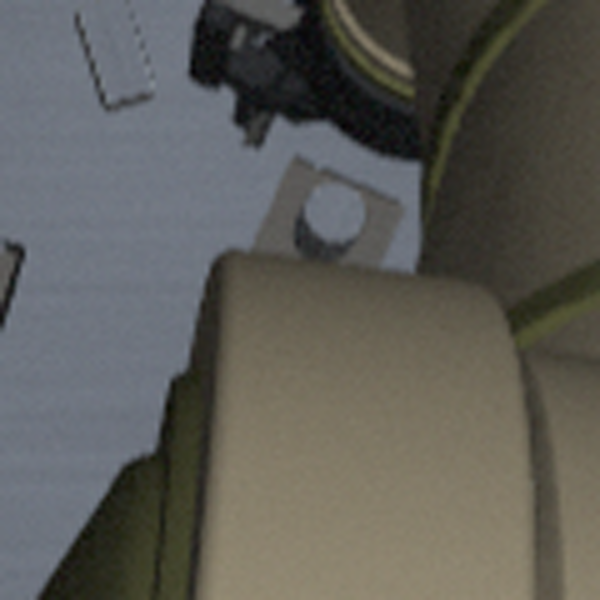

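Run:
```python
from h import *
import pickle
S=pickle.load(open('side0.pkl','rb'))
for z in np.arange(.06,.30,.02): print(round(z,3),((proj(S,[.651,-.148,z])-[260,70])*3.75).round(0))
```

```text
0.06 [[208. 475.]]
0.08 [[208. 444.]]
0.1 [[208. 412.]]
0.12 [[208. 380.]]
0.14 [[209. 346.]]
0.16 [[209. 312.]]
0.18 [[209. 276.]]
0.2 [[210. 240.]]
0.22 [[210. 203.]]
0.24 [[210. 165.]]
0.26 [[211. 125.]]
0.28 [[211.  85.]]
```

Call:
drive_tool(series=[[0,0,-0.03,0,0,0],[0,0,-0.06,0,0,0],[0,0,-0.08,0,0,0],[0,0,-0.095,0,0,0],[0,0,-0.095,0,0,0]], grip=0.1)

```text
time_s: 16.1
eef_pos: [0.6496, -0.1482, 0.0092]
eef_rot: [0.215, 0.977, -0.0, -0.002]
ft_force: [0.5, -0.8, 0.3]
gripper_width: 0.0769
```

```bash
python3 look.py side g2.png 265 130 100
```

```text
16.15 [ 0.6505 -0.1484  0.0107] 0.0767 [ 0.96 -0.47  1.  ] [-0.01  0.04  0.  ]
```

View pics/g2.png

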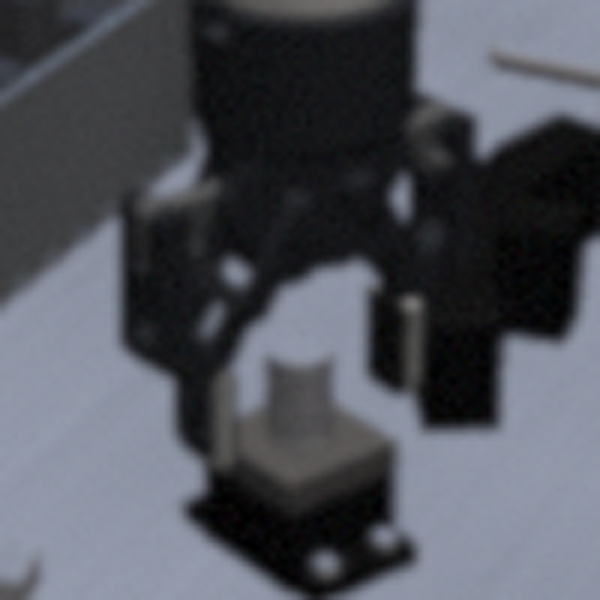

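Call:
drive_tool(series=[[0,0,-0.01,0,0,0],[0,0,-0.022,0,0,0],[0,0,-0.022,0,0,0]], grip=0.3, grip_force=60)

```text
time_s: 16.45
eef_pos: [0.6503, -0.1482, -0.0117]
eef_rot: [0.215, 0.977, -0.0, -0.001]
ft_force: [-0.5, -0.5, -0.1]
gripper_width: 0.0601
```

```bash
python3 look.py side g3.png 265 130 100
```

```text
16.5 [ 0.6505 -0.1483 -0.0111] 0.0599 [-1.11  0.51 -0.25] [-0.01 -0.06  0.01]
```

View pics/g3.png

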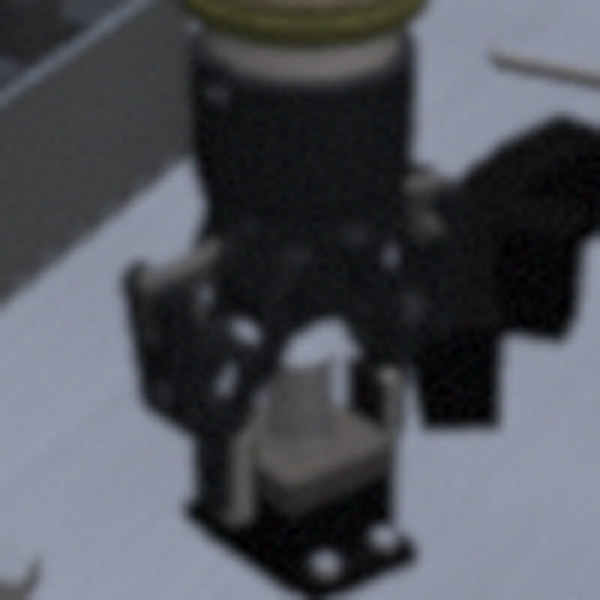

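Call:
drive_tool(series=[[0,0,0,0,0,0],[0,0,0,0,0,0],[0,0,0,0,0,0],[0,0,0,0,0,0],[0,0,0,0,0,0]], grip=0.7)

```text
time_s: 17.0
eef_pos: [0.651, -0.1488, -0.01]
eef_rot: [0.215, 0.977, -0.0, 0.0]
ft_force: [-3.4, -1.1, 4.9]
gripper_width: 0.0487
```

Call:
drive_tool(series=[[0,0,0.003,0,0,0],[0,0,0.01,0,0,0],[0,0,0.02,0,0,0],[0,0,0.02,0,0,0],[0,0,0.02,0,0,0]])

```text
time_s: 17.5
eef_pos: [0.6513, -0.1484, 0.01]
eef_rot: [0.215, 0.977, 0.0, 0.0]
ft_force: [-0.7, 0.1, -6.4]
gripper_width: 0.0489
```

```bash
python3 look.py side g4.png 265 130 100
```

```text
17.55 [ 0.651  -0.1483  0.0097] 0.0488 [ 0.64  0.83 -6.63] [0.   0.07 0.01]
```

View pics/g4.png

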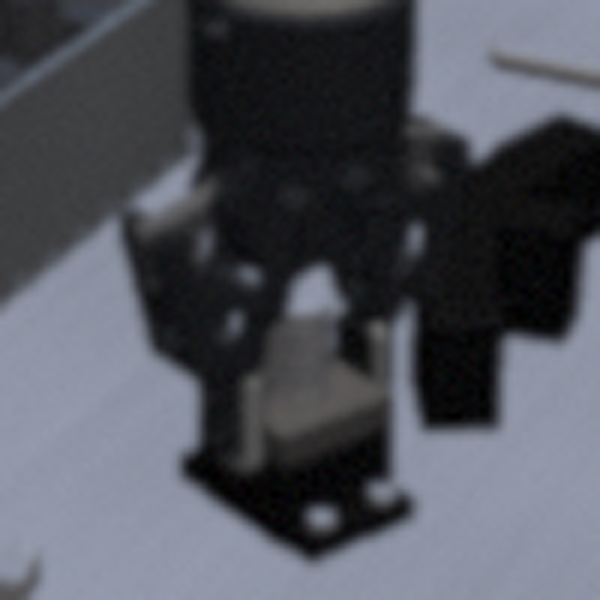

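Call:
drive_tool(series=[[0,0,0.03,0,0,0],[0,0,0.06,0,0,0],[-0.015,0.021,0.08,0,0,0],[-0.04,0.057,0.09,0,0,0],[-0.065,0.093,0.09,0,0,0],[-0.09,0.129,0.09,0,0,0],[-0.115,0.165,0.09,0,0,0],[-0.14,0.201,0.09,0,0,0],[-0.165,0.237,0.09,0,0,0],[-0.19,0.273,0.09,0,0,0]])

```text
time_s: 18.55
eef_pos: [0.46, 0.1258, 0.0997]
eef_rot: [0.215, 0.977, 0.0, 0.0]
ft_force: [1.1, 1.5, -7.9]
gripper_width: 0.0488
```

Call:
drive_tool(series=[[-0.02,0.03,0,0,0,0],[-0.035,0.05,0,0,0,0],[-0.041,0.059,-0.005,0,0,0],[-0.041,0.059,-0.02,0,0,0],[-0.041,0.059,-0.03,0,0,0],[-0.041,0.059,-0.03,0,0,0]])

```text
time_s: 19.15
eef_pos: [0.4198, 0.1826, 0.0684]
eef_rot: [0.216, 0.976, -0.001, -0.001]
ft_force: [-0.1, -0.5, -7.6]
gripper_width: 0.0487
```

```bash
python3 look.py side d1.png 230 200 240; python3 look.py top d1t.png 150 230 160
```

```text
19.2 [0.4201 0.1826 0.069 ] 0.0487 [-0.43 -0.23 -7.73] [-0.01  0.03  0.04]
19.25 [0.4203 0.1828 0.0693] 0.0486 [-0.03 -0.05 -7.23] [-0.06  0.03  0.06]
```

View pics/d1.png

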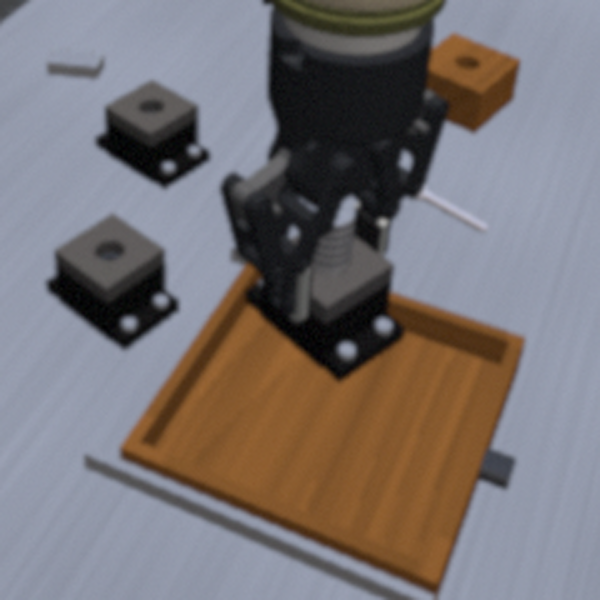

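View pics/d1t.png

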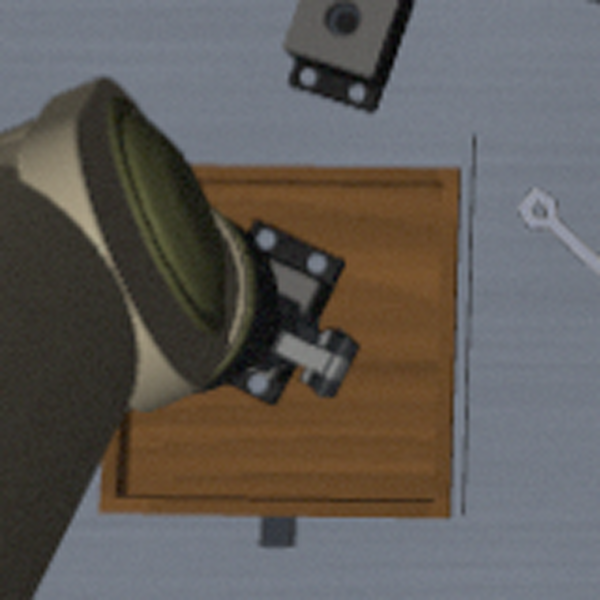

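Call:
drive_tool(series=[[0,0,-0.02,0,0,0],[0,0,-0.04,0,0,0],[0,0,-0.055,0,0,0],[0,0,-0.065,0,0,0],[0,0,-0.068,0,0,0],[0,0,-0.068,0,0,0]])

```text
time_s: 19.85
eef_pos: [0.4203, 0.1834, 0.0016]
eef_rot: [0.215, 0.977, -0.0, -0.0]
ft_force: [0.6, -0.6, -7.0]
gripper_width: 0.0485
```

Call:
drive_tool(series=[[0,0,-0.001,0,0,0],[0,0,-0.002,0,0,0],[0,0,-0.003,0,0,0],[0,0,-0.003,0,0,0]])

```text
time_s: 20.25
eef_pos: [0.4202, 0.1837, -0.0013]
eef_rot: [0.215, 0.977, 0.0, 0.0]
ft_force: [-0.8, -0.6, -6.6]
gripper_width: 0.0485
```

Call:
drive_tool(series=[[0,0,-0.0005,0,0,0],[0,0,-0.001,0,0,0],[0,0,-0.0013,0,0,0],[0,0,-0.0013,0,0,0]])

```text
time_s: 20.65
eef_pos: [0.4201, 0.1836, -0.0021]
eef_rot: [0.215, 0.977, 0.0, 0.0]
ft_force: [-1.4, 0.4, 6.5]
gripper_width: 0.0488
```

Call:
drive_tool(series=[[0,0,0.001,0,0,0],[0,0,0.001,0,0,0],[0,0,0.001,0,0,0],[0,0,0.001,0,0,0],[0,0,0.001,0,0,0]], grip=0.2)

```text
time_s: 21.15
eef_pos: [0.4201, 0.1836, -0.0017]
eef_rot: [0.215, 0.977, 0.0, 0.0]
ft_force: [-0.3, 0.1, 0.4]
gripper_width: 0.0685
```

Call:
drive_tool(series=[[0,0,0.01,0,0,0],[0,0,0.025,0,0,0],[0,0,0.05,0,0,0],[0,0,0.09,0,0,0],[0,0,0.13,0,0,0],[0.05,-0.03,0.15,0,0,0],[0.1,-0.06,0.15,0,0,0],[0.14,-0.1,0.15,0,0,0],[0.14,-0.14,0.15,0,0,0],[0.14,-0.14,0.15,0,0,0]])

```text
time_s: 22.15
eef_pos: [0.5616, 0.037, 0.1491]
eef_rot: [0.219, 0.976, -0.001, 0.001]
ft_force: [0.1, 0.3, -0.6]
gripper_width: 0.0684
```

```bash
python3 look.py side d2.png 230 170 240; python3 look.py top d2t.png 150 230 160; python3 -c "
from h import *
cam('top','full_t.png')"
```

```text
22.2 [0.5609 0.038  0.1489] 0.0685 [ 0.46 -0.28  0.16] [-0.06 -0.06  0.05]
22.25 [0.56   0.041  0.1487] 0.0684 [-0.95  0.01  0.32] [ 0.04  0.07 -0.01]
```

View pics/d2.png

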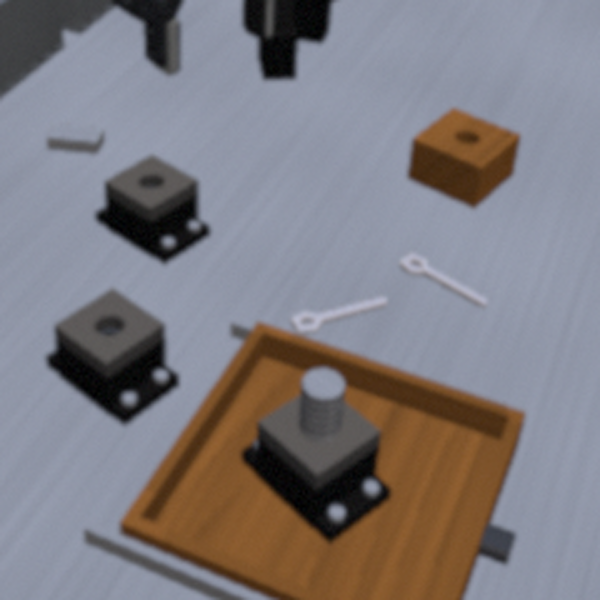

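View pics/full_t.png

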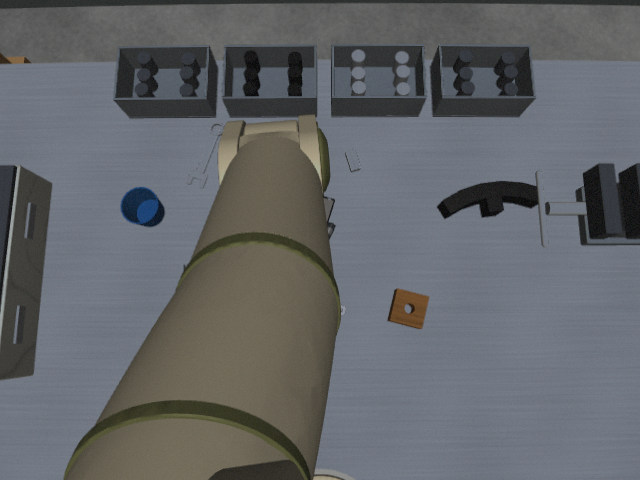

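```bash
python3 -c "
from plant import manip
print(manip.read_state()['joint_vel'].round(3)); print(manip.finish_job())"
```

```text
[-0.038 -0.001 -0.026  0.007 -0.003 -0.006 -0.006]
the job is handed in; nothing more can be done
None
```

The job is handed in: the gauge stands home in the good block, which sits upright in the oak drawer. It took about 22 s of the 72 s allowed.

- **Finding the block:** I took the gauge from its stand and tried the block nearest the brake shoe first. It slid in freely past the bush and stopped on its shoulder at full depth, with only about 4–6 N of contact. As that was the good block, I did not try the other two.
- **Placing:** I gripped that block by its flat y faces and set it down in the drawer, touching the floor at about 6–7 N. I then released it and backed the arm clear.

**Last checks:**
- The side camera shows the block flat in the drawer, with the gauge upright and its shoulder on the block's top.
- The bores of the other two blocks are at the same pixels as at the start.
- In what the last pictures show, nothing else looks moved; the arm hid part of the bench from the top camera.
- The gripper reads no outside force beyond noise.

**One disagreement:** the cameras put the fingertips about 28–30 mm higher than the reported tool position. A closing test above the gauge showed the cameras were right. I took heights from the cameras and from contact with the gauge and block, and the later contacts came within 1 mm of where that predicted.

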